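# Start three incubation timers in order

### The job

Three samples have just gone into the water bath: start their timers by tapping the coloured top of each lightly with the fingertips, first blue, then orange, then green, pushing each top fully in so that it stays down. Only touch the timers: do not grip, lift or shift them, leave the white timer unstarted and leave everything else on the bench where it is.

Things in the scene. Friction and masses are not known exactly. Their poses are not given: they have to be found in the camera images.
- timer_blue: the blue timer: a loose upright white drum, 66 mm in diameter and 40 mm high, about 0.4 kg, standing on the bench, with small dark displays on two opposite sides; its round blue top (42 mm in diameter) sticks 22 mm out of the drum, so the timer is 62 mm high in all. Origin: centre of the drum's underside; z up, the displays face its -x and +x.
- blue_top (a point): centre of the upper face of the blue timer's push-in top; it goes down with the top (62 mm above the bench when not started, 54 mm when fully in and let go). The top is springy: it also gives about 0.7 mm per newton while it is pressed, up to 9 mm, and springs back from that.
- blue_key (a joint): how far the blue timer's top has been pushed in: 0 = up (not started), 0.008 m = fully in, against a stop. About 2.5 N moves it down; it stays where it is left and cannot be undone from above. The springiness of the top is not counted in this value.
- timer_orange: the orange timer: a loose upright white drum, 66 mm in diameter and 40 mm high, about 0.4 kg, standing on the bench, with small dark displays on two opposite sides; its round orange top (42 mm in diameter) sticks 22 mm out of the drum, so the timer is 62 mm high in all. Origin: centre of the drum's underside; z up, the displays face its -x and +x.
- orange_top (a point): centre of the upper face of the orange timer's push-in top; it goes down with the top (62 mm above the bench when not started, 54 mm when fully in and let go). The top is springy: it also gives about 0.7 mm per newton while it is pressed, up to 9 mm, and springs back from that.
- orange_key (a joint): how far the orange timer's top has been pushed in: 0 = up (not started), 0.008 m = fully in, against a stop. About 2.5 N moves it down; it stays where it is left and cannot be undone from above. The springiness of the top is not counted in this value.
- timer_green: the green timer: a loose upright white drum, 66 mm in diameter and 40 mm high, about 0.4 kg, standing on the bench, with small dark displays on two opposite sides; its round green top (42 mm in diameter) sticks 22 mm out of the drum, so the timer is 62 mm high in all. Origin: centre of the drum's underside; z up, the displays face its -x and +x.
- green_top (a point): centre of the upper face of the green timer's push-in top; it goes down with the top (62 mm above the bench when not started, 54 mm when fully in and let go). The top is springy: it also gives about 0.7 mm per newton while it is pressed, up to 9 mm, and springs back from that.
- green_key (a joint): how far the green timer's top has been pushed in: 0 = up (not started), 0.008 m = fully in, against a stop. About 2.5 N moves it down; it stays where it is left and cannot be undone from above. The springiness of the top is not counted in this value.
- timer_white: the white timer: a loose upright grey drum, 66 mm in diameter and 40 mm high, about 0.4 kg, standing on the bench, with small dark displays on two opposite sides; its round white top (42 mm in diameter) sticks 22 mm out of the drum, so the timer is 62 mm high in all. Origin: centre of the drum's underside; z up, the displays face its -x and +x.
- white_top (a point): centre of the upper face of the white timer's push-in top; it goes down with the top (62 mm above the bench when not started, 54 mm when fully in and let go). The top is springy: it also gives about 0.7 mm per newton while it is pressed, up to 9 mm, and springs back from that.
- white_key (a joint): how far the white timer's top has been pushed in: 0 = up (not started), 0.008 m = fully in, against a stop. About 2.5 N moves it down; it stays where it is left and cannot be undone from above. The springiness of the top is not counted in this value.
- jar: bystander: closed sample jar with a red lid, 52 mm in diameter, 85 mm high, loose, standing among the timers. Origin: centre of its underside.
- beaker: bystander: empty glass beaker, 68 mm in diameter, 85 mm high, loose. Origin: centre of its underside.
- rack: bystander: fixed white tube rack, 70 x 160 x 50 mm high, its length along its y. Origin: centre of its underside. The tubes in it reach 98 mm above the bench.
- tube_blue: bystander: loose clear tube whose cap is blue, 23 mm in diameter, 90 mm long, upright in the rack. Origin: centre of its lower end, 8 mm above the bench.
- tube_orange: bystander: loose clear tube whose cap is orange, 23 mm in diameter, 90 mm long, upright in the rack. Origin: centre of its lower end, 8 mm above the bench.
- tube_green: bystander: loose clear tube whose cap is green, 23 mm in diameter, 90 mm long, upright in the rack. Origin: centre of its lower end, 8 mm above the bench.
- cap: bystander: loose blue screw cap, 26 mm in diameter, 14 mm high, lying on a flat cork clipboard (fixed, 6 mm thick, clip 16 mm high). Origin: centre of its underside.

How it is judged:
On the way, in this order (a step that is already met when the one before it is completed fails the run):
1. the blue timer's top is pushed in (value of joint blue_key above 0.005 m), for 0.1 s.
2. the orange timer's top is pushed in (value of joint orange_key above 0.005 m), for 0.1 s.
3. the green timer's top is pushed in (value of joint green_key above 0.005 m), for 0.1 s.
At the end, for the whole second after the job is handed in: The blue, orange and green tops are in by more than 5 mm of their 8 mm; the white top is up (less than 2.5 mm in); all four timers stand upright, at rest, within 25 mm of where they began; jar, beaker, tubes and cap are within 25 mm of where they began (value of joint each of blue_key, orange_key, green_key above 0.005 m and value of joint white_key below 0.0025 m and distance of each of timer_blue, timer_orange, timer_green, timer_white, jar, beaker, tube_blue, tube_orange, tube_green, cap from where it was at the start of the episode below 0.025 m and angle between each of timer_blue, timer_orange, timer_green, timer_white's own z axis and vertical below 0.1 rad and linear speed of each of timer_blue, timer_orange, timer_green, timer_white below 0.02 m/s); the robot touches nothing.
It fails at once if a timer is started out of order (orange before blue, or green before orange) ((value of joint orange_key above 0.0025 m and value of joint blue_key below 0.005 m) or (value of joint green_key above 0.0025 m and value of joint orange_key below 0.005 m)).
It fails at once if the white timer is pressed in (value of joint white_key above 0.0025 m).
It fails at once if a timer is touched with more than 15 N (contact force between any of the fingers, the arm and timer_blue above 15 N or contact force between any of the fingers, the arm and timer_orange above 15 N or contact force between any of the fingers, the arm and timer_green above 15 N or contact force between any of the fingers, the arm and timer_white above 15 N).
It fails at once if a timer is lifted (8 mm), tipped, or pushed 25 mm or more from its place (height (world z) of any of timer_blue, timer_orange, timer_green, timer_white above 0.008 m or angle between any of timer_blue, timer_orange, timer_green, timer_white's own z axis and vertical above 0.25 rad or distance of any of timer_blue, timer_orange, timer_green, timer_white from where it was at the start of the episode above 0.025 m).
It fails at once if a bystander (jar, beaker, tube, cap) is moved by 25 mm or more (distance of any of jar, beaker, tube_blue, tube_orange, tube_green, cap from where it was at the start of the episode above 0.025 m).
It also fails if it takes over 43 s, if anything falls off the work surface, if the arm or the gripper's body presses on something with over 40 N, if the wrist force passes 120 N, or if a joint passes its speed limit or range.

### The arm

A 6-joint arm with a two-finger parallel gripper is mounted at the origin on the work surface. World frame = base frame: x ahead of the robot, y to its left, z up, the work surface at z = 0. Lengths are in m, angles in rad, forces in N, time in s.
With the tool pointing down it reaches from about 0.25 to 0.775 m from the base axis. Payload 4 kg.
Tool frame: the origin (TCP) lies at the very end of the fingers, on their centre line; the grasp point (between the pads) lies 19 mm behind it; z points along the fingers, y is the line along which they close (so a half turn about z gives the same grasp; the last joint's range is limited). The gripper opens to 94 mm and grips with 3 to 60 N. Pads are 16 mm wide; open, the fingers measure 119 mm over their backs; the gripper's body (75 mm by 177 mm) begins 78 mm behind the grasp point.
Start: joints at [1.162, 0.087, 1.371, -0, 1.684, -0.103], TCP at [0.166, 0.524, 0.206] pointing down, gripper open.
Joint ranges: [-3.1, 3.1], [-0.76, 2.03], [0.27, 2.55], [-1.08, 4.22], [0.17, 2.65], [-2.57, 2.57]. Speed limits (rad/s): [2.79, 2.79, 3.14, 3.14, 3.14, 3.14].

### API

Orientations are given as [roll, pitch, yaw] about the fixed x, y, z axes, in that order (R = Rz(yaw) Ry(pitch) Rx(roll)).
In Python, from bench import robot gives the robot as it stands. The module is installed in compiled form; this text tells all that it offers.
- The arm moves only by the tool move_arm, never from a script. Its argument "deltas" is one flat list of numbers, 7 for each row, row after row: the turn, a rotation vector about the tool's x, y, z in rad, then the shift along the tool's x, y, z in cm, then the closure, from -1 (fully open) to 1 (shut). A call has 1 to 8 rows; each row is the pose to reach, as a shift and turn from the pose commanded when the call began, along the tool's axes at that moment; what a row does not reach only later rows make up. A row lasts 1/10 s, in which the tool goes at most 50 mm and 8.59 degrees, less where a joint would pass 70% of its speed; a pose out of reach is approached as far as the arm can. A call with a gripper value outside its range is refused whole. The fingers move at their own pace and stop on an object; the grip force is fixed at half the most. Time passes only in rows, so rows that repeat a pose let the fingers close. It gives the time, the measured TCP pose, the force, the opening and the grip force at its end, in the units of the state.
- robot.get_obs(): the state, without advancing time (a new reading comes with each control period).
- robot.snapshot(name): name is "scene" or "side" or "wrist"; returns a dict with "image" (480x640x3 uint8, red, green, blue), "depth" (480x640 float32, m along the optical axis (not along the pixel's ray), 0 where there is no reading), "fov_y" (degrees; the focal length in pixels is half the picture's height over the tangent of half this angle, whatever the lens; pixels are square), "cx", "cy" (the principal point, pixels), "origin" and "orientation" of the camera in the world; the wrist camera has in their place "T_tool_cam" (4x4, takes a point from camera to tool coordinates, whose origin is the TCP and whose axes are the flange's). Camera axes: x right, y up, looking along -z (the intrinsics and any distortion apply to the point x, -y, -z); pixel columns grow to the right and rows downward; lengths in m; the calibration is good to about 2 mm. A picture is of the moment at which its call begins: read the wrist's pose just before it.
- robot.close_job(): hands the job in; it is judged then, once.
The state is a dict: "time": time; "joint_positions": joint angles; "qvel": joint speeds; "joint_torque": joint torques, N m; "tool_pos": TCP position; "ee_rot": TCP orientation; "wrist_force": force on the tool from outside, world axes, zero at the start; "wrist_torque": the same for the moment, N m; "width": finger opening in m; "finger_force": force on a finger pad.
Only numpy, scipy, OpenCV 4.12 (cv2) and the standard library are available. Lean on these libraries where they do the work, as an engineer would, in place of code of your own. Each camera call takes 0.05 s, during which the arm holds its last target. There are 200 camera calls.

## Working session

There is one attempt and no reset: what is moved stays moved. The work goes in short steps, Python scripts to look and compute and a tool call to move; the robot and the scene stay as the last step left them, time stands still between calls to the robot, and variables do not carry over. Pictures are saved under pics/ and viewed, at most 10 in all, crops included, and the job is handed in when it is done.

Besides the shell and the picture viewer there is one more tool, called after "Call:" by a JSON object that holds its "op" and its "data". move_arm: Moves the arm, as the interface text tells. Its arguments: {"type":"object","properties":{"deltas":{"type":"array","items":{"type":"number"}}},"required":["deltas"]}

```bash
mkdir -p pics
cat > h.py <<'E'
import numpy as np, cv2
from scipy.spatial.transform import Rotation as R
from bench import robot
def snap(name,fn=None):
    o=robot.get_obs(); s=robot.snapshot(name)
    if fn: cv2.imwrite('pics/'+fn,cv2.cvtColor(s['image'],cv2.COLOR_RGB2BGR))
    h=480; f=h/2/np.tan(np.radians(s['fov_y'])/2)
    v,u=np.mgrid[0:480,0:640]; d=s['depth']
    P=np.stack([(u-s['cx'])*d/f,-(v-s['cy'])*d/f,-d],-1)
    if name=='wrist':
        T=s['T_tool_cam']; P=P@T[:3,:3].T+T[:3,3]
        P=P@R.from_euler('xyz',o['ee_rot']).as_matrix().T+o['tool_pos']
    else:
        q=np.array(s['orientation']); 
        M=q if q.shape==(3,3) else (R.from_euler('xyz',q) if q.size==3 else R.from_quat(q)).as_matrix()
        P=P@M.T+s['origin']
    P[d==0]=np.nan
    return s,P,o
def tops(s,P):
    hsv=cv2.cvtColor(s['image'],cv2.COLOR_RGB2HSV)
    for n,a,b in [('orange',8,24),('green',38,85),('blue',95,130)]:
        m=((hsv[...,0]>=a)&(hsv[...,0]<=b)&(hsv[...,1]>90)&(hsv[...,2]>50)).astype(np.uint8)
        k,l,st,c=cv2.connectedComponentsWithStats(m)
        for i in range(1,k):
            if st[i,4]<60: continue
            p=P[l==i]; p=p[~np.isnan(p[:,0])]
            if len(p)<30: continue
            zt=np.percentile(p[:,2],95); t=p[p[:,2]>zt-.004]
            print(n,'px',c[i].round(),st[i,4],'ztop',zt.round(3),'mid',((t[:,:2].max(0)+t[:,:2].min(0))/2).round(3),'size',np.ptp(t[:,:2],0).round(3))
E
python3 - <<'E'
from h import *
for n in ['scene','side','wrist']:
    s,P,o=snap(n,n+'0.png'); print(n,s['fov_y'],s.get('origin'),s.get('orientation')); tops(s,P)
print(o)
E
```

```text
scene 55.83349864644296 [ 1.05535812 -0.43965406  0.49750838] [ 1.01191626 -0.01436038  0.80920855]
orange px [31. 23.] 2818 ztop 0.33 mid [-0.976  0.083] size [0.15  0.187]
orange px [183.   8.] 421 ztop 0.308 mid [-1.036  0.706] size [0.033 0.125]
orange px [481.  27.] 11082 ztop 0.349 mid [0.303 1.437] size [0.208 0.185]
orange px [341.  30.] 67 ztop 0.332 mid [0.172 0.49 ] size [0.02  0.067]
orange px [425. 117.] 4661 ztop -0.048 mid [0.039 1.369] size [0.429 0.546]
orange px [512. 206.] 390 ztop 0.059 mid [0.735 0.44 ] size [0.041 0.099]
orange px [256. 240.] 399 ztop 0.062 mid [ 0.477 -0.036] size [0.041 0.042]
orange px [390. 248.] 170 ztop 0.098 mid [0.694 0.074] size [0.022 0.022]
orange px [201. 393.] 1696 ztop 0.007 mid [ 0.689 -0.272] size [0.081 0.309]
orange px [612. 352.] 488 ztop -0.675 mid [0.953 1.12 ] size [0.169 0.014]
orange px [370. 437.] 1453 ztop 0.007 mid [ 0.849 -0.176] size [0.068 0.102]
green px [412. 238.] 102 ztop 0.098 mid [0.7   0.124] size [0.02  0.021]
green px [216. 274.] 450 ztop 0.062 mid [ 0.517 -0.146] size [0.039 0.039]
blue px [41. 48.] 423 zt
[... 1810 characters left out ...]
2 0.064]
{'time': 0.1, 'joint_positions': array([ 1.16190345e+00,  8.78756501e-02,  1.37208480e+00, -1.26834505e-05,
        1.68357071e+00, -1.03100241e-01]), 'qvel': array([ 0.00142998, -0.00018773, -0.00439956,  0.00039754, -0.00078459,
        0.00096512]), 'joint_torque': array([ 1.98247617e-03, -3.41251159e+01, -3.03302979e+01,  7.19797891e-02,
        3.04759084e-02, -7.84658209e-05]), 'tool_pos': array([0.1653937 , 0.52403868, 0.20443347]), 'ee_rot': array([-3.13966313e+00, -1.86968676e-04,  2.83579842e+00]), 'wrist_force': array([-0.00882911,  0.06673554, -0.30692509]), 'wrist_torque': array([-0.04746089, -0.02485419,  0.03236657]), 'finger_force': 0.0, 'width': 0.09412403543701135}
```

View pics/scene0.png

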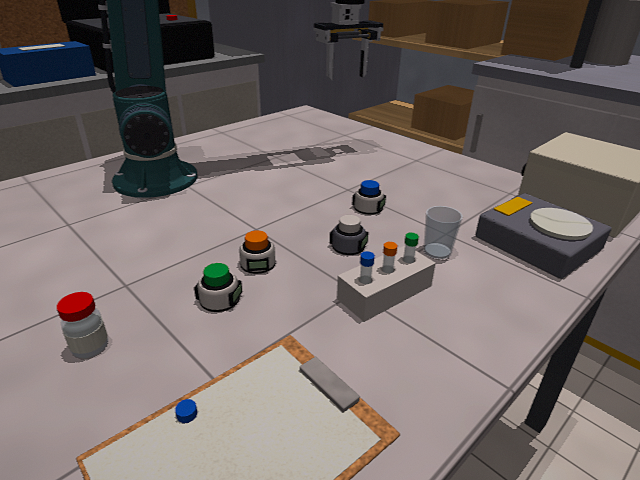

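View pics/wrist0.png

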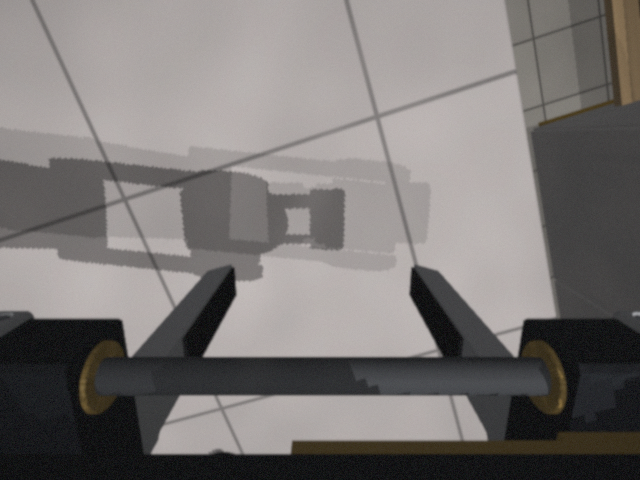

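The scene view shows the blue timer at pixel (370,187), orange at (256,240), green at (216,274) and white at (349,225). The side camera's positions agree: blue (0.470,0.287), orange (0.477,-0.036), green (0.516,-0.146). The wrist view shows only bare bench below the open fingers. Next I go above blue, closing the fingers on the way.

Call:
{"op": "move_arm", "data": {"deltas": [0,0,0,-4,-1.5,0,1,0,0,0,-8,-3,0,1,0,0,0,-12,-4.5,0,1,0,0,0,-16,-6,0,1,0,0,0,-20,-7.5,0,1,0,0,0,-24,-9,0,1,0,0,0,-27,-10,0,1,0,0,0,-29,-10.8,0,1]}}

```text
time: 0.95
tool_pos: [0.4112, 0.3324, 0.2049]
ee_rot: [-3.141, -0.0, 2.834]
wrist_force: [-0.2, 0.6, 0.1]
width: 0.0338
finger_force: 0.0
```

Call:
{"op": "move_arm", "data": {"deltas": [0,0,0,-3,-1.2,1,1,0,0,0,-5,-2,3,1,0,0,0,-7,-2.6,6,1,0,0,0,-7.2,-2.7,9,1,0,0,0,-7.2,-2.7,10.5,1,0,0,0,-7.2,-2.7,10.5,1,0,0,0,-7.2,-2.7,10.5,1]}}

```text
time: 1.65
tool_pos: [0.4702, 0.2873, 0.1013]
ee_rot: [3.141, 0.001, 2.836]
wrist_force: [0.0, 0.2, -0.3]
width: 0.0007
finger_force: 0.0
```

Run:
```python
from h import *
s,P,o=snap('wrist','w1.png'); tops(s,P); print(o['time'],o['tool_pos'],o['ee_rot'],o['width'],o['wrist_force'])
s,P,o=snap('scene'); print(robot.get_obs()['tool_pos'])
```

```text
orange px [329. 376.] 334 ztop 0.22 mid [0.446 0.296] size [0.013 0.004]
orange px [316. 376.] 331 ztop 0.22 mid [0.445 0.293] size [0.013 0.004]
orange px [269. 445.] 6038 ztop 0.227 mid [0.448 0.277] size [0.024 0.073]
blue px [326. 248.] 2531 ztop 0.063 mid [0.469 0.288] size [0.037 0.041]
1.65 [0.47020349 0.28733567 0.10129187] [3.14083381e+00 5.13388353e-04 2.83646886e+00] 0.0007371730435431654 [ 0.03413117  0.15543539 -0.28372861]
[0.47098993 0.28778297 0.10266189]
```

View pics/w1.png

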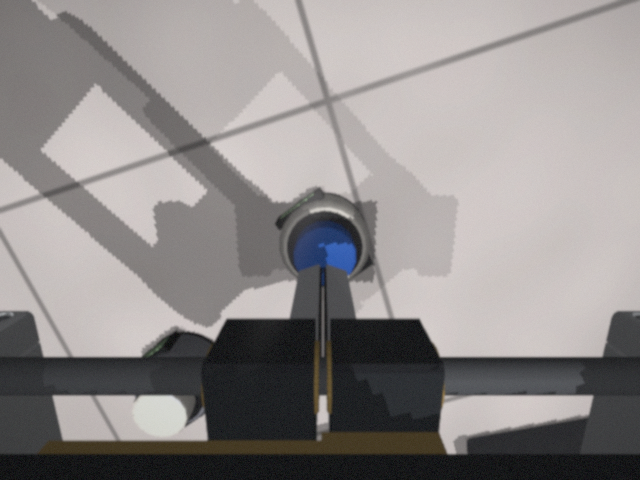

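The wrist view shows the closed fingertips over the blue top at pixel (326,248). The white timer is at (165,400), well clear. Next I press blue gently.

Call:
{"op": "move_arm", "data": {"deltas": [0,0,0,0,0,2.5,1,0,0,0,0,0,3.5,1,0,0,0,0,0,4,1,0,0,0,0,0,4.3,1,0,0,0,0,0,4.6,1,0,0,0,0,0,4.8,1,0,0,0,0,0,5,1,0,0,0,0,0,5,1]}}

```text
time: 2.55
tool_pos: [0.4704, 0.2871, 0.0511]
ee_rot: [3.141, 0.0, 2.836]
wrist_force: [-1.7, -0.5, 4.2]
width: 0.0003
finger_force: 2.3
```

4.2 N at z = 51 mm means blue is against its stop. Next I retract and go to orange.

Call:
{"op": "move_arm", "data": {"deltas": [0,0,0,0,0,0,1,0,0,0,0,0,-2,1,0,0,0,0,0,-5,1,0,0,0,0,0,-8,1,0,0,0,-1,-3,-8,1,0,0,0,-2,-6,-8,1,0,0,0,-3.4,-10,-8,1,0,0,0,-4.7,-14,-8,1]}}

```text
time: 3.35
tool_pos: [0.4733, 0.1377, 0.1302]
ee_rot: [3.141, 0.002, 2.837]
wrist_force: [1.1, -0.0, 0.0]
width: 0.0007
finger_force: 0.0
```

Call:
{"op": "move_arm", "data": {"deltas": [0,0,0,-1.3,-4,0,1,0,0,0,-2.7,-8,0,1,0,0,0,-4,-12,0,1,0,0,0,-5,-15,0.5,1,0,0,0,-5.5,-16.4,1.5,1,0,0,0,-5.6,-16.6,3,1,0,0,0,-5.6,-16.6,3,1,0,0,0,-5.6,-16.6,3,1]}}

```text
time: 4.15
tool_pos: [0.4762, -0.0361, 0.1001]
ee_rot: [-3.142, -0.0, 2.836]
wrist_force: [-0.1, 0.4, 0.5]
width: 0.0004
finger_force: 0.0
```

Run:
```python
from h import *
s,P,o=snap('wrist'); tops(s,P); print(o['time'],o['tool_pos'],o['ee_rot'],o['wrist_force'])
s,P,o=snap('scene','s2.png'); tops(s,P)
```

```text
orange px [325. 248.] 2688 ztop 0.063 mid [ 0.475 -0.036] size [0.038 0.041]
orange px [316. 376.] 334 ztop 0.219 mid [ 0.451 -0.031] size [0.013 0.004]
orange px [329. 376.] 328 ztop 0.219 mid [ 0.452 -0.028] size [0.013 0.004]
orange px [269. 445.] 6028 ztop 0.226 mid [ 0.454 -0.046] size [0.024 0.073]
green px [191. 338.] 1826 ztop 0.063 mid [ 0.479 -0.108] size [0.083 0.118]
4.15 [ 0.47624183 -0.03611083  0.10014672] [-3.14151382e+00 -3.42213694e-04  2.83558101e+00] [-0.14308061  0.40774109  0.47073017]
orange px [31. 23.] 2848 ztop 0.33 mid [-0.975  0.085] size [0.156 0.189]
orange px [477.  27.] 11492 ztop 0.349 mid [0.339 1.404] size [0.286 0.238]
orange px [425. 117.] 4662 ztop -0.048 mid [0.041 1.366] size [0.43  0.548]
orange px [259. 152.] 145 ztop 0.228 mid [ 0.497 -0.027] size [0.025 0.072]
orange px [512. 206.] 392 ztop 0.059 mid [0.735 0.438] size [0.043 0.099]
orange px [256. 240.] 399 ztop 0.062 mid [ 0.476 -0.036] size [0.04  0.042]
orange px [390. 248.] 171 ztop 0.098 mid [0.694 0.074] size [0.022 0.023]
orange px [201. 393.] 1694 ztop 0.007 mid [ 0.688 -0.272] size [0.081 0.309]
orange px [612. 352.] 488 ztop -0.676 mid [0.953 1.118] size [0.169 0.019]
orange px [370. 437.] 1451 ztop 0.007 mid [ 0.849 -0.176] size [0.068 0.102]
green px [412. 239.] 131 ztop 0.098 mid [0.7   0.124] size [0.021 0.022]
green px [216. 274.] 491 ztop 0.062 mid [ 0.516 -0.146] size [0.039 0.04 ]
blue px [46. 63.] 2389 ztop 0.239 mid [-0.619 -0.021] size [0.133 0.24 ]
blue px [369. 189.] 188 ztop 0.054 mid [0.47  0.289] size [0.04  0.043]
blue px [367. 258.] 183 ztop 0.098 mid [0.688 0.026] size [0.022 0.023]
blue px [186. 411.] 405 ztop 0.021 mid [ 0.685 -0.304] size [0.026 0.025]
```

View pics/s2.png

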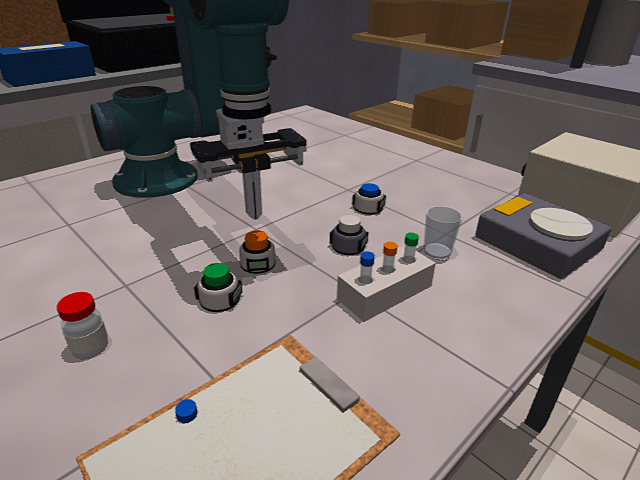

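The picture shows the blue top down at (369,189), 54 mm high and in place, with the fingers right over the orange top at (256,240). Next I press orange.

Call:
{"op": "move_arm", "data": {"deltas": [0,0,0,0,0,2.5,1,0,0,0,0,0,3.5,1,0,0,0,0,0,4,1,0,0,0,0,0,4.3,1,0,0,0,0,0,4.6,1,0,0,0,0,0,4.8,1,0,0,0,0,0,5,1,0,0,0,0,0,5,1]}}

```text
time: 5.05
tool_pos: [0.4765, -0.0359, 0.051]
ee_rot: [3.141, 0.001, 2.836]
wrist_force: [-1.6, 1.6, 5.4]
width: 0.0003
finger_force: 2.4
```

Orange is against its stop at 5.4 N. Next I go to green.

Call:
{"op": "move_arm", "data": {"deltas": [0,0,0,0,0,0,1,0,0,0,0,0,-2,1,0,0,0,0,0,-5,1,0,0,0,-2.4,-3.1,-6,1,0,0,0,-4.8,-6.2,-6,1,0,0,0,-7.1,-9.3,-5,1,0,0,0,-7.1,-9.3,-5,1,0,0,0,-7.1,-9.3,-5,1]}}

```text
time: 5.85
tool_pos: [0.5158, -0.1468, 0.0994]
ee_rot: [3.141, -0.001, 2.834]
wrist_force: [-0.4, 0.4, -0.6]
width: 0.0003
finger_force: 0.0
```

Run:
```python
from h import *
s,P,o=snap('wrist'); tops(s,P); print(o['time'],o['tool_pos'],o['ee_rot'],o['wrist_force'])
s,P,o=snap('scene'); tops(s,P)
```

```text
orange px [474. 143.] 4059 ztop 0.055 mid [ 0.477 -0.036] size [0.041 0.041]
orange px [323. 379.] 779 ztop 0.218 mid [ 0.491 -0.14 ] size [0.014 0.007]
orange px [258. 444.] 6778 ztop 0.225 mid [ 0.494 -0.157] size [0.025 0.073]
green px [326. 249.] 2343 ztop 0.063 mid [ 0.515 -0.146] size [0.036 0.041]
5.85 [ 0.51577192 -0.1468074   0.09943505] [ 3.14141045e+00 -1.21628848e-03  2.83391034e+00] [-0.36241725  0.43840493 -0.64504658]
orange px [31. 23.] 2850 ztop 0.33 mid [-0.969  0.084] size [0.162 0.19 ]
orange px [477.  27.] 11497 ztop 0.349 mid [0.342 1.405] size [0.286 0.251]
orange px [425. 117.] 4658 ztop -0.048 mid [0.04  1.371] size [0.428 0.553]
orange px [214. 180.] 191 ztop 0.227 mid [ 0.536 -0.138] size [0.024 0.072]
orange px [512. 206.] 394 ztop 0.059 mid [0.733 0.439] size [0.046 0.099]
orange px [256. 242.] 335 ztop 0.054 mid [ 0.475 -0.036] size [0.04 0.04]
orange px [390. 248.] 170 ztop 0.098 mid [0.694 0.074] size [0.021 0.023]
orange px [201. 393.] 1694 ztop 0.007 mid [ 0.688 -0.272] size [0.081 0.309]
orange px [612. 352.] 488 ztop -0.674 mid [0.953 1.118] size [0.17  0.014]
orange px [370. 437.] 1451 ztop 0.007 mid [ 0.849 -0.176] size [0.068 0.103]
green px [412. 239.] 133 ztop 0.098 mid [0.7   0.123] size [0.022 0.021]
green px [216. 274.] 473 ztop 0.062 mid [ 0.517 -0.146] size [0.038 0.04 ]
blue px [45. 63.] 2676 ztop 0.239 mid [-0.62 -0.02] size [0.134 0.24 ]
blue px [369. 189.] 189 ztop 0.054 mid [0.471 0.286] size [0.037 0.038]
blue px [367. 258.] 184 ztop 0.098 mid [0.687 0.025] size [0.023 0.022]
blue px [186. 411.] 407 ztop 0.021 mid [ 0.684 -0.303] size [0.026 0.025]
```

Call:
{"op": "move_arm", "data": {"deltas": [0,0,0,0,0,2.5,1,0,0,0,0,0,3.5,1,0,0,0,0,0,4,1,0,0,0,0,0,4.3,1,0,0,0,0,0,4.6,1,0,0,0,0,0,4.8,1,0,0,0,0,0,5,1,0,0,0,0,0,5,1]}}

```text
time: 6.75
tool_pos: [0.5164, -0.146, 0.0511]
ee_rot: [3.141, 0.001, 2.836]
wrist_force: [-1.9, 1.9, 4.6]
width: 0.0007
finger_force: 2.3
```

Call:
{"op": "move_arm", "data": {"deltas": [0,0,0,0,0,0,1,0,0,0,0,0,-2,1,0,0,0,0,0,-5,1,0,0,0,0,0,-9,1,0,0,0,0,0,-12,1,0,0,0,0,0,-13,1,0,0,0,0,0,-13,1]}}

```text
time: 7.45
tool_pos: [0.517, -0.1468, 0.1817]
ee_rot: [-3.141, 0.004, 2.836]
wrist_force: [0.5, 0.0, -0.0]
width: 0.0006
finger_force: 0.0
```

Run:
```python
from h import *
s,P,o=snap('scene','s3.png'); tops(s,P); print(o['time'],o['tool_pos'],o['wrist_force'])
```

```text
orange px [31. 23.] 2844 ztop 0.33 mid [-0.974  0.085] size [0.151 0.192]
orange px [477.  27.] 11488 ztop 0.349 mid [0.342 1.403] size [0.286 0.244]
orange px [425. 117.] 4661 ztop -0.048 mid [0.038 1.372] size [0.429 0.548]
orange px [207. 123.] 267 ztop 0.309 mid [ 0.536 -0.138] size [0.026 0.072]
orange px [512. 206.] 393 ztop 0.059 mid [0.735 0.438] size [0.041 0.099]
orange px [256. 242.] 335 ztop 0.054 mid [ 0.476 -0.036] size [0.038 0.041]
orange px [390. 248.] 171 ztop 0.098 mid [0.694 0.075] size [0.022 0.024]
orange px [201. 393.] 1695 ztop 0.007 mid [ 0.689 -0.272] size [0.082 0.31 ]
orange px [612. 352.] 488 ztop -0.673 mid [0.953 1.12 ] size [0.17  0.012]
orange px [370. 437.] 1452 ztop 0.007 mid [ 0.849 -0.176] size [0.068 0.102]
green px [411. 239.] 125 ztop 0.099 mid [0.701 0.124] size [0.021 0.022]
green px [216. 277.] 383 ztop 0.054 mid [ 0.516 -0.146] size [0.04 0.04]
blue px [46. 63.] 1834 ztop 0.239 mid [-0.618 -0.02 ] size [0.135 0.241]
blue px [369. 189.] 187 ztop 0.054 mid [0.47  0.286] size [0.039 0.044]
blue px [367. 258.] 183 ztop 0.098 mid [0.688 0.025] size [0.022 0.023]
blue px [186. 410.] 404 ztop 0.021 mid [ 0.684 -0.303] size [0.026 0.025]
7.45 [ 0.51695704 -0.14682956  0.18172107] [ 0.46474196  0.03672557 -0.00341628]
```

View pics/s3.png

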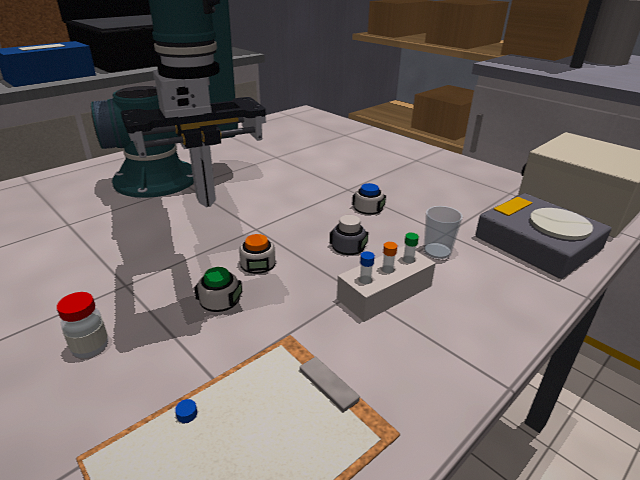

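The picture shows the blue (369,189), orange (256,242) and green (216,277) tops all down at 54 mm, the white one (349,225) still up, and nothing else moved.

```bash
python3 -c "
from bench import robot
print(robot.close_job())"
```

```text
the job is handed in; nothing more can be done
None
```

I pressed the blue, orange and green timers fully in, in that order, with about 4 to 5.5 N read at the end of each press. The white timer is still up, nothing else moved in the last picture, and the job is handed in (no verdict was returned).

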